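# Set the friction stop of the model gauge to the red marker

### The job

Swing the gauge's wire guard up and back past its over-centre point so that it stays open by itself, then lift the stone cast out of the bed and set it down gently, upright, on the middle of the cork mat. Then nudge the stiff blue stop along the bed in small, gentle taps until its leading face is level with the red marker, without pushing it past. Leave the marker, the two bottles and the jar beside the work where they are.

Things in the scene. Friction and masses are not known exactly. Their poses are not given: they have to be found in the camera images.
- gauge: grey gauge plate, fixed, 170 (x) x 320 (y) x 14 mm. Origin under its centre on the bench; x points away from the robot, y along the bed to the left, z up. Flat bed top at z = 14 mm. Steel edge strips along y at x = -80..-68 and +68..+80 mm, tops at z = 23 mm. Two hinge posts at x = 76, y = +/-135 mm, 76 mm high.
- guard (a joint): hinge of the wire guard, along the gauge's y at x = 76, z = 70 mm. 0 = lowest, leaning to the robot 30 degrees above level; grows as it swings up and back. Vertical (over-centre) at 1.05 rad; beyond it the guard falls back slowly to its stop at 1.45 rad and stays; short of it, it falls forward when let go. Light (160 g), damped: a few newtons move it.
- guard_bar (a point): middle of the guard's yellow round front bar, 12 mm thick, 246 mm long along the gauge's y, 140 mm from the hinge line. Push it (or pinch it) along its arc. Between bar and hinge is a grille of thin wires, so the bed cannot be reached while it is down. Open, the bar's top stands about 205 mm above the bench, 55 mm behind the hinge line.
- guard_hinge (a point): middle of the guard's hinge line, 70 mm above the bench, at x = 76, y = 0 mm in the gauge.
- stop: blue block 126 (x) x 70 (y) mm, from 16 to 69 mm above the bench, flat steel disc on top to 74 mm. Origin at its middle, at bed height (14 mm). Slides only along the gauge's y; must move to +y, where the cast lies in its way. Stiff: about 5 N to move it; stays where left, hardly coasts when pushed slowly.
- stop_edge (a point): point on the leading (+y) face of the blue stop, at its front end over the front strip, 34 mm above the bench; a white line on the stop's top runs along this edge.
- stop_back (a point): middle of the stop's trailing (-y) flat face, 44 mm above the bench: the place to push. This face is 126 mm wide along x. Behind it (-y) the bed is open to its end.
- mark (a point): the red marker: a red blade 3 mm thick (along y), lying across the top of the front strip, held by a black clip on the outside of the strip. This point is the middle of the blade's thickness. The setting is reached when stop_edge has the same y as this in the gauge's frame.
- cast: pale blue stone cast of a jaw with a flat base, 60 (x) x 71 (y) x 41 mm, about 110 g, loose, standing on the bed. Origin in the middle of its underside, z up. Grip the two base sides that face +x and -x (60 mm apart); the full-height, full-width solid end lies at y = -35..-16 mm, the middle is hollow and lower.
- mat: brown cork mat, fixed, 150 x 150 x 5 mm, origin under its centre on the bench. It lies left or right of the gauge, the black notebook on the other side.
- blue_bottle: small blue bottle, 34 mm wide, 90 mm high, standing upright by the right end of the gauge; origin under its centre. Bystander.
- jar: white jar with blue lid, 48 mm wide, 40 mm high, standing by the left end of the gauge; origin under its centre. Bystander.
- pink_bottle: pink bottle, 42 mm wide, 105 mm high, standing beyond the far side of the cork mat; origin under its centre. Bystander.
There are look-alikes about, which are no part of the job. Leave any green look-alike of the cast alone.

How it is judged:
On the way, in this order (a step that is already met when the one before it is completed fails the run):
1. the guard stands open past over-centre, not touched (value of joint guard above 1.25 rad and contact force between anything else and guard below 0.1 N), for 0.2 s.
2. the cast stands upright on the mat, let go, with the guard still open (value of joint guard above 1.25 rad and horizontal distance between cast and mat below 0.04 m and height (world z) of cast below 0.012 m and angle between cast's own z axis and vertical below 0.15 rad and contact force between the fingers and cast below 0.1 N), for 0.2 s.
3. the leading face of the stop is level with the red marker (y of stop_edge in the frame of mark between -0.004 and 0.004 m), for 0.2 s.
At the end, for the whole second after the job is handed in: The guard stands open beyond 1.25 rad, the cast stands upright and at rest on the mat with its origin within 40 mm of the mat's centre, and the stop's leading face is within 4 mm of the middle of the red marker's blade (all of step 3 and value of joint guard above 1.25 rad and horizontal distance between cast and mat below 0.04 m and height (world z) of cast below 0.012 m and angle between cast's own z axis and vertical below 0.15 rad and linear speed of cast below 0.02 m/s); the robot touches nothing.
It fails at once if the stop's leading face goes more than 4 mm past the red marker (y of stop_edge in the frame of mark above 0.004 m).
It fails at once if the red marker is shifted by more than 3 mm (distance of mark from where it was at the start of the episode above 0.003 m).
It fails at once if the cast is dropped (falls free at more than 0.6 m/s) (linear speed of cast above 0.6 m/s and contact force between the fingers and cast below 0.1 N).
It fails at once if a bottle or the jar is shifted more than 20 mm or tipped (distance of any of blue_bottle, jar, pink_bottle from where it was at the start of the episode above 0.02 m or angle between any of blue_bottle, jar, pink_bottle's own z axis and vertical above 0.4 rad).
It fails at once if the stop is knocked along hard (faster than 0.3 m/s) (linear speed of stop above 0.3 m/s).
It also fails if it takes over 72 s, if anything falls off the work surface, if the arm or the gripper's body presses on something with over 40 N, if the wrist force passes 120 N, or if a joint passes its speed limit or range.

### The arm

A 6-joint arm with a two-finger parallel gripper is mounted at the origin on a cart in front of the work surface, level with it; the furniture and walls round the work are solid. World frame = base frame: x ahead of the robot, y to its left, z up, the work surface at z = 0. Lengths are in m, angles in rad, forces in N, time in s.
With the tool pointing down it reaches from about 0.25 to 0.775 m from the base axis. Payload 4 kg.
Tool frame: the origin (TCP) lies at the centre of the arm's flange, where the gripper is bolted on; the fingertips stand 199 mm ahead of it and the grasp point (between the pads) lies 180 mm ahead of it (robot.tcp_to_tips is the distance from the TCP to the fingertips, in m); z points along the fingers, y is the line along which they close (so a half turn about z gives the same grasp; the last joint's range is limited). The gripper opens to 94 mm and grips with 3 to 60 N. Pads are 16 mm wide; open, the fingers measure 119 mm over their backs; the gripper's body (75 mm by 177 mm) begins 78 mm behind the grasp point.
Start: joints at [1.138, 0.087, 1.371, -0, 1.684, -0.103], TCP at [0.178, 0.52, 0.405] pointing down, gripper open.
Joint ranges: [-3.1, 3.1], [-0.76, 2.03], [0.27, 2.55], [-1.08, 4.22], [0.17, 2.65], [-2.57, 2.57]. Speed limits (rad/s): [2.79, 2.79, 3.14, 3.14, 3.14, 3.14].

### API

Orientations are given as [roll, pitch, yaw] about the fixed x, y, z axes, in that order (R = Rz(yaw) Ry(pitch) Rx(roll)).
In Python, from bench import telemetry, snapshot, ticket, robot gives the robot as it stands.
- The arm moves only by the tool apply_moves, never from a script. Its argument "moves" is a list that holds one entry, the list of rows, each a list of 5 numbers: the shift along the tool's x, y, z in units of 50 mm (1.0 is 50 mm), then the turn about the tool's z in units of 10 degrees (1.0 is 10 degrees), then the closure, from 0 (fully open) to 1 (shut). A call has 1 to 10 rows; each row is the pose to reach, as a shift and turn from the pose commanded when the call began, along the tool's axes at that moment; what a row does not reach only later rows make up. A row lasts 1/8 s, in which the tool goes at most 62.5 mm and 10.7 degrees, less where a joint would pass 70% of its speed; a pose out of reach is approached as far as the arm can. A call with a gripper value outside its range is refused whole. The fingers move at their own pace and stop on an object; the grip force is fixed at half the most. Time passes only in rows, so rows that repeat a pose let the fingers close. It gives the time, the measured TCP pose, the force, the opening and the grip force at its end, in the units of the state.
- telemetry.get_obs(): the state, without advancing time (a new reading comes with each control period).
- snapshot(name): name is "scene" or "top" or "wrist"; returns a dict with "image" (420x560x3 uint8, red, green, blue), "fovy" (degrees; the focal length in pixels is half the picture's height over the tangent of half this angle, whatever the lens; pixels are square), "cx", "cy" (the principal point, pixels), "R" (3x3) and "t" (3): a world point X has camera coordinates R X + t. Camera axes: x right, y down, z forward; pixel columns grow to the right and rows downward; lengths in m; the calibration is good to about 2 mm. A picture is of the moment at which its call begins. There is no depth.
- ticket.close_job(): hands the job in; it is judged then, once.
The state is a dict: "time": time; "joint_positions": joint angles; "qvel": joint speeds; "joint_torque": joint torques, N m; "tool_pos": TCP position; "ee_rot": TCP orientation; "wrist_force": force on the tool from outside, world axes, zero at the start; "wrist_torque": the same for the moment, N m; "width": finger opening in m; "finger_force": force on a finger pad.
Only numpy, scipy, OpenCV 4.12 (cv2) and the standard library are available. Lean on these libraries where they do the work, as an engineer would, in place of code of your own. Each camera call takes 0.05 s, during which the arm holds its last target. There are 200 camera calls.

## Working session

There is one attempt and no reset: what is moved stays moved. The work goes in short steps, Python scripts to look and compute and a tool call to move; the robot and the scene stay as the last step left them, time stands still between calls to the robot, and variables do not carry over. Pictures are saved under pics/ and viewed, at most 10 in all, crops included, and the job is handed in when it is done.

Besides the shell and the picture viewer there is one more tool, called after "Emit:" as a command line: name --argument value ..., lists and objects as JSON in quotes. apply_moves: Moves the arm, as the interface text tells. Its arguments: {"type":"object","properties":{"moves":{"type":"array","items":{"type":"array","items":{"type":"array","items":{"type":"number"}}}}},"required":["moves"]}

```bash
mkdir -p pics; cat > h.py <<'E'
import numpy as np, cv2
from bench import telemetry, snapshot, ticket, robot
def snap(n,f=None):
    s=snapshot(n); s['f']=210/np.tan(np.radians(s['fovy'])/2)
    if f: cv2.imwrite('pics/'+f,cv2.cvtColor(s['image'],cv2.COLOR_RGB2BGR))
    return s
def ray(s,u,v):
    R=np.array(s['R']);t=np.array(s['t'])
    d=R.T@np.array([(u-s['cx'])/s['f'],(v-s['cy'])/s['f'],1]); return -R.T@t,d
def onz(s,u,v,z):
    o,d=ray(s,u,v); return o+d*(z-o[2])/d[2]
def proj(s,X):
    c=np.array(s['R'])@np.array(X)+np.array(s['t']); return s['f']*c[0]/c[2]+s['cx'],s['f']*c[1]/c[2]+s['cy']
def tri(a,pa,b,pb):
    o1,d1=ray(a,*pa);o2,d2=ray(b,*pb)
    k=np.linalg.lstsq(np.c_[d1,-d2],o2-o1,rcond=None)[0]
    p,q=o1+d1*k[0],o2+d2*k[1]; return (p+q)/2,np.linalg.norm(p-q)
E
python3 - <<'E'
from h import *
import pickle
S={n:snap(n) for n in('scene','top')}
pickle.dump(S,open('s0.pkl','wb'))
cv2.imwrite('pics/a.png',cv2.cvtColor(S['top']['image'],cv2.COLOR_RGB2BGR))
cv2.imwrite('pics/b.png',cv2.cvtColor(S['scene']['image'],cv2.COLOR_RGB2BGR))
for s in S.values(): print(s['fovy'],s['R'],s['t'])
print(telemetry.get_obs())
E
```

```text
57.80261695613605 [[ 0.87268424 -0.48764002  0.02508829]
 [-0.2660416  -0.51793738 -0.81299615]
 [ 0.40944362  0.7028144  -0.58172832]] [-0.45643145  0.22772771  0.96659576]
55.62650907747172 [[-1.87905375e-03 -9.99997782e-01  9.51200693e-04]
 [-9.90910696e-01  1.73403214e-03 -1.34510166e-01]
 [ 1.34508218e-01 -1.19530677e-03 -9.90911757e-01]] [-0.00239157  0.54415596  1.33264327]
{'time': 0.1, 'joint_positions': array([ 1.13788360e+00,  8.78759347e-02,  1.37210098e+00, -1.13573353e-05,
        1.68362246e+00, -1.03097318e-01]), 'qvel': array([ 5.45317310e-04,  4.92031236e-04, -3.62645474e-03, -1.53435553e-04,
        9.13978927e-06,  1.33729066e-03]), 'joint_torque': array([ 2.68402640e-03, -3.41249692e+01, -3.03303301e+01,  7.20003177e-02,
        3.04462435e-02, -9.27095039e-05]), 'tool_pos': array([0.17808706, 0.5202569 , 0.40362475]), 'ee_rot': array([-3.13959543e+00, -1.95292888e-04,  2.81177578e+00]), 'wrist_force': array([-0.46920988,  0.03233824, -0.60030692]), 'wrist_torque': array([0.0096873 , 0.03662421, 0.00763451]), 'finger_force': 0.0, 'width': 0.09395510497566104}
```

View pics/a.png

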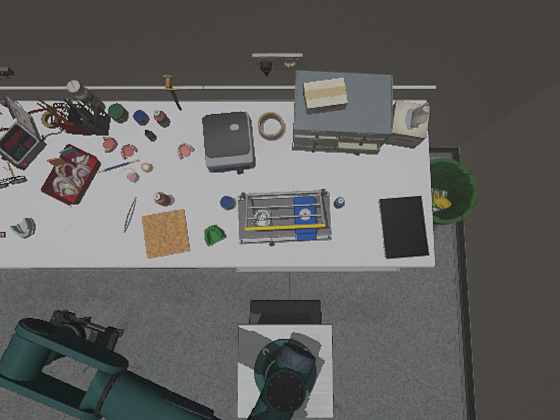

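View pics/b.png

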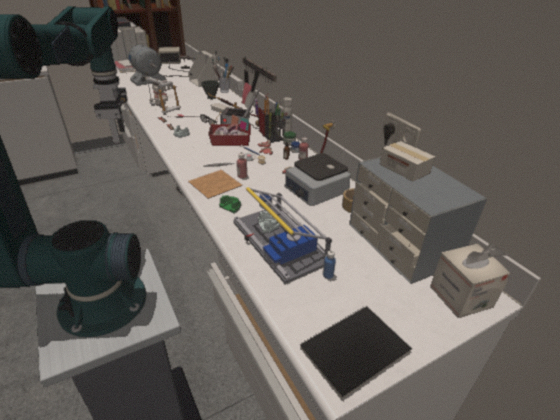

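Top view: gauge (238–330, 190–243), guard bar yellow at row ~227, blue stop ~(306,217), mat (166,233), blue bottle (340,202), jar (228,203), pink bottle (163,199), notebook (404,227). Cast candidates: pale one in the bed (262,216), chosen; green look-alike (214,235), pale jaw far left (22,228), both rejected by place/colour. Close crop to check.

```bash
python3 - <<'E'
from h import *
import pickle
S=pickle.load(open('s0.pkl','rb'))
a=cv2.resize(S['top']['image'][180:255,200:350],None,fx=5,fy=5,interpolation=cv2.INTER_CUBIC)[:,:750]
b=cv2.resize(S['scene']['image'][175:285,180:350],None,fx=4,fy=4,interpolation=cv2.INTER_CUBIC)[80:300]
c=np.zeros((600,750,3),np.uint8);c[:375]=a;c[375:595,:680]=b
cv2.imwrite('pics/c.png',c[...,::-1])
t=S['top']
for n,p,z in [('mat',(166,233),.005),('bluebot',(340,202),.09),('jar',(228,203),.04),('pink',(163,199),.1),('cast',(262,216),.05),('stop',(306,217),.07),('gL',(238,240),.02),('gR',(330,240),.02),('green',(214,235),.03)]: print(n,onz(t,*p,z))
# mat blob
hsv=cv2.cvtColor(t['image'],cv2.COLOR_RGB2HSV)
m=cv2.inRange(hsv,(8,90,80),(22,255,255)); m[:205]=0;m[262:]=0;m[:,:130]=0;m[:,205:]=0
r=cv2.minAreaRect(cv2.findNonZero(m));print(r,onz(t,*r[0],.005))
m=cv2.inRange(hsv,(24,150,120),(34,255,255));m[:215]=0;m[240:]=0;r=cv2.minAreaRect(cv2.findNonZero(m[:,230:340]));print(r)
E
```

```text
mat [0.4618853  0.41301631 0.005     ]
bluebot [ 0.55737328 -0.18464239  0.09      ]
jar [0.56213633 0.19346366 0.04      ]
pink [0.56684773 0.39880668 0.1       ]
cast [0.51579153 0.07574972 0.05      ]
stop [ 0.50984393 -0.072637    0.07      ]
gL [0.43620289 0.15965297 0.02      ]
gR [ 0.43562398 -0.15730455  0.02      ]
green [0.45289682 0.24091764 0.03      ]
((165.06756591796875, 233.40542602539062), (42.25054168701172, 43.07253646850586), 80.53767395019531) [0.4604753  0.41621482 0.005     ]
((54.99136734008789, 226.81434631347656), (3.252297878265381, 80.09944915771484), 87.33700561523438)
```

View pics/c.png

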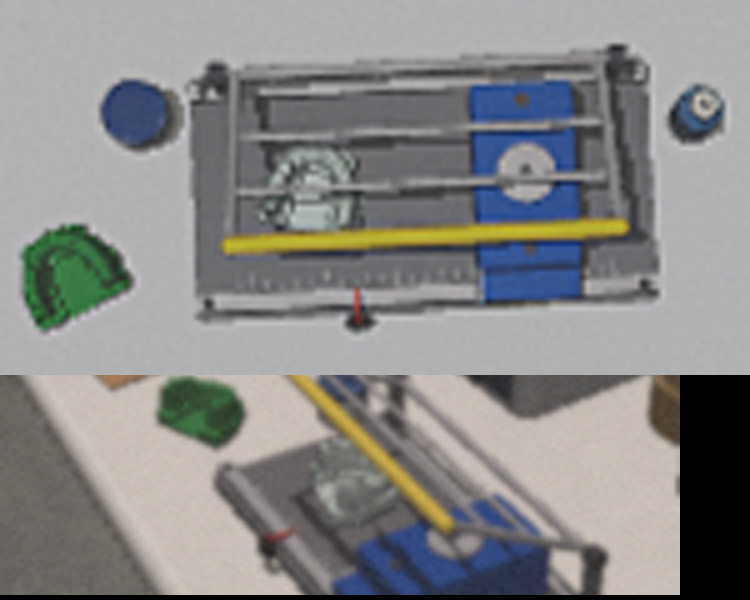

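Crop confirms the pale-blue cast in the bed (crop 312,188, straight solid side to the right = −y), red marker at crop (358,300), stop on the right; green one is the look-alike. Move to look from above.

Emit:
apply_moves --moves '[[[-8,-8.2,0,6.8,1],[-8,-8.2,0,6.8,1],[-8,-8.2,0,6.8,1],[-8,-8.2,0,6.8,1],[-8,-8.2,0,6.8,1],[-8,-8.2,0,6.8,1],[-8,-8.2,0,6.8,1],[-8,-8.2,0,6.8,1],[-8,-8.2,0,6.8,1],[-8,-8.2,0,6.8,1]]]'

```text
time: 1.35
tool_pos: [0.4246, -0.0002, 0.4038]
ee_rot: [-3.14, 0.0, 1.619]
wrist_force: [-1.2, -0.5, -0.0]
width: 0.0007
finger_force: 0.0
```

```bash
python3 - <<'E'
from h import *
import pickle
S=pickle.load(open('s0.pkl','rb'))
print('bar',onz(S['top'],285,226.8,.14))
s=snap('wrist','d.png');pickle.dump(s,open('w1.pkl','wb'))
o=telemetry.get_obs();print(o['time'],o['tool_pos'],o['ee_rot'],o['joint_positions'],s['fovy'],-np.array(s['R']).T@s['t'],s['R'])
E
```

```text
bar [ 0.47089341 -0.00228331  0.14      ]
1.4 [0.42451162 0.00057759 0.40385321] [-3.13995922e+00  2.14795017e-04  1.62038141e+00] [-1.32184861e-01 -1.96081923e-01  1.64208699e+00 -5.10604367e-04
  1.69715527e+00 -1.81833719e-01] 58.86063428878593 [0.42231619 0.0722155  0.38424363] [[ 0.99883722  0.04812857 -0.00280178]
 [ 0.0473102  -0.96736099  0.24894669]
 [ 0.00927111 -0.24878977 -0.96851314]]
```

View pics/d.png

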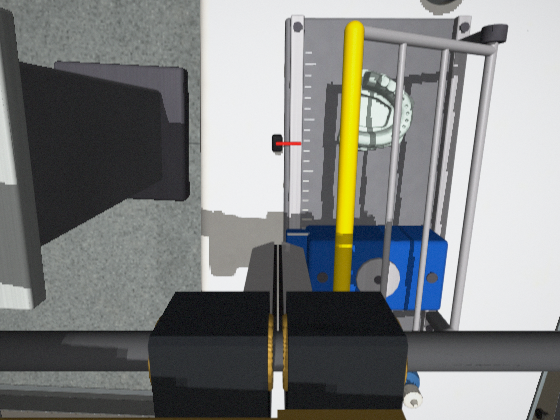

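Wrist view: yellow bar (353,25)–(342,290), red marker blade (290,144), stop's leading white line (~(300,233)), cast at (383,110), fingers at (277,250) in front of the bar. Push the guard.

Emit:
apply_moves --moves '[[[0,0,0.8,0,1],[0,0,1.5,0,1],[0,0.4,1.5,0,1],[0,0.8,1.5,0,1],[0,1.2,1.4,0,1],[0,1.6,1.3,0,1],[0,2,1.1,0,1],[0,2.4,0.9,0,1],[0,2.7,0.8,0,1],[0,3,0.7,0,1]]]'

```text
time: 2.65
tool_pos: [0.5727, 0.0131, 0.374]
ee_rot: [3.136, 0.0, 1.627]
wrist_force: [-0.2, -0.5, -0.1]
width: 0.0006
finger_force: 0.2
```

```bash
python3 - <<'E'
from h import *
import pickle
S={n:snap(n) for n in('scene','top')};pickle.dump(S,open('s1.pkl','wb'))
a=cv2.resize(S['top']['image'][180:255,200:350],None,fx=4,fy=4,interpolation=cv2.INTER_CUBIC)
b=cv2.resize(S['scene']['image'][165:285,180:350],None,fx=3,fy=3,interpolation=cv2.INTER_CUBIC)[:300]
c=np.zeros((600,600,3),np.uint8);c[:300]=a;c[300:,:510]=b
cv2.imwrite('pics/e.png',c[...,::-1])
E
```

```text
(no output)
```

View pics/e.png

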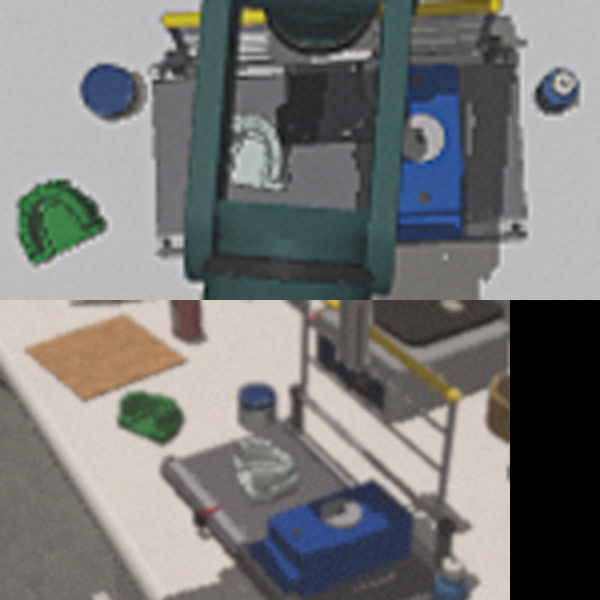

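Guard is near vertical, perhaps beyond; push a bit more and retreat.

Emit:
apply_moves --moves '[[[0,0.25,0,0,1],[0,0.5,0,0,1],[0,0.5,0,0,1],[0,0,0,0,1],[0,-0.8,-0.2,0,1],[0,-1.6,-0.6,0,0],[0,-2.2,-0.7,0,0],[0,-2.6,-0.7,0,0],[0,-2.6,-0.7,0,0],[0,-2.6,-0.7,0,0]]]'

```text
time: 4.0
tool_pos: [0.4442, 0.0039, 0.4045]
ee_rot: [3.141, -0.0, 1.625]
wrist_force: [0.2, 0.9, 0.7]
width: 0.0472
finger_force: 0.0
```

```bash
python3 - <<'E'
from h import *
import pickle
s=snap('wrist','f.png');pickle.dump(s,open('w2.pkl','wb'))
S={n:snap(n) for n in('scene','top')};pickle.dump(S,open('s2.pkl','wb'))
o=telemetry.get_obs();print(o['time'],o['tool_pos'],o['ee_rot'],o['joint_positions'])
for n in S:
    h=cv2.cvtColor(S[n]['image'],cv2.COLOR_RGB2HSV);m=cv2.inRange(h,(24,150,100),(34,255,255))
    k,l,st,c=cv2.connectedComponentsWithStats(m);print(n,[(st[i],c[i]) for i in range(1,k) if st[i,4]>25])
E
```

```text
4.15 [0.44444494 0.00396749 0.40424327] [-3.14078848e+00 -2.76087523e-04  1.62499835e+00] [-1.18810769e-01 -1.50309510e-01  1.60251375e+00  1.34484095e-04
  1.69022811e+00 -1.72996938e-01]
scene []
top [(array([241, 165,  82,   6, 211], dtype=int32), array([282.69194313, 167.58293839])), (array([435, 199,  16,   7,  58], dtype=int32), array([441.60344828, 201.98275862]))]
```

View pics/f.png

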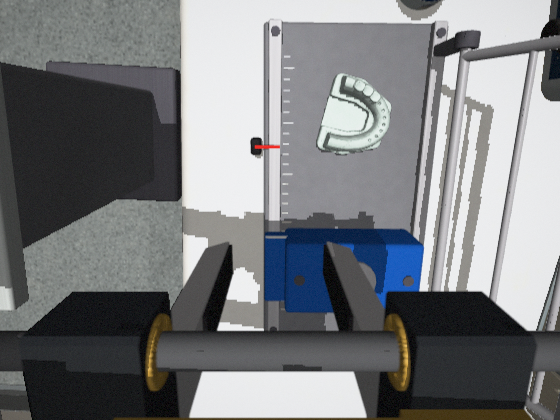

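```bash
python3 - <<'E'
from h import *
import pickle
s=pickle.load(open('w2.pkl','rb'));S=pickle.load(open('s2.pkl','rb'))
print('bar',onz(S['top'],282.7,167.6,.199))
cv2.imwrite('pics/g.png',cv2.resize(s['image'][60:170,240:410],None,fx=4.5,fy=4.5,interpolation=cv2.INTER_CUBIC)[...,::-1])
for n,p,z in [('FL strip hole',(276,31),.023),('BL hole',(441,33),.023),('markR',(280,147),.024),('markmid',(268,146.5),.024),('edge',(286,233),.073),('castTL',(345,74),.05),('castBL',(319,151),.03),('castBR',(380,153),.03),('castR',(391,110),.03)]: print(n,onz(s,*p,z).round(4))
E
```

```text
bar [0.64801712 0.00448027 0.199     ]
FL strip hole [0.436  0.1484 0.023 ]
BL hole [0.5835 0.1547 0.023 ]
markR [0.4453 0.0463 0.024 ]
markmid [0.4338 0.0461 0.024 ]
edge [ 0.4543 -0.0241  0.073 ]
castTL [0.4968 0.1127 0.05  ]
castBL [0.4823 0.045  0.03  ]
castBR [0.5401 0.0463 0.03  ]
castR [0.5454 0.086  0.03  ]
```

View pics/g.png

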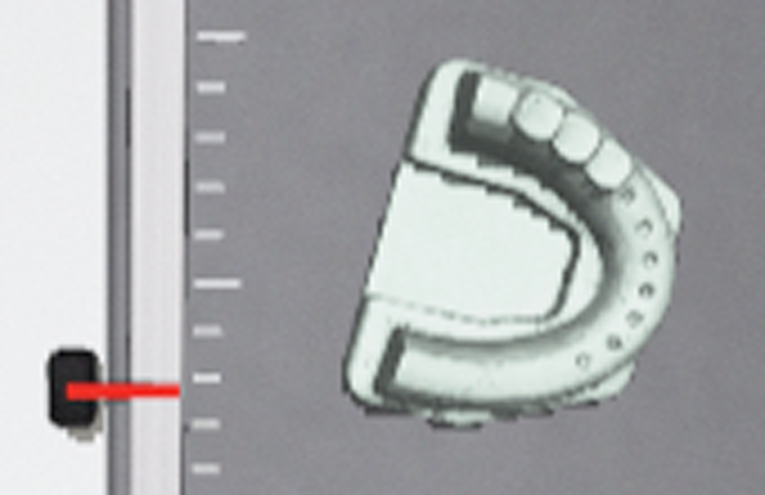

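```bash
python3 - <<'E'
from h import *
import pickle
s=pickle.load(open('w2.pkl','rb'))
im=s['image'].astype(int)
sub=im[60:170,300:410]; m=((sub[...,1]-sub[...,0]>8)).astype(np.uint8)
m=cv2.morphologyEx(m,cv2.MORPH_CLOSE,np.ones((7,7)))
k,l,st,c=cv2.connectedComponentsWithStats(m);i=1+st[1:,4].argmax();m=l==i;print(st[i])
L=[];Rr=[]
for r in range(110):
    xs=np.flatnonzero(m[r])
    if len(xs): L.append((300+xs[0],60+r));Rr.append((300+xs[-1]+1,60+r))
L=np.array(L);Rr=np.array(Rr)
Lm=L[(L[:,1]>85)&(L[:,1]<145)]
P=np.array([onz(s,*p,.014)[:2] for p in Lm])
vx,vy,x0,y0=cv2.fitLine(P.astype(np.float32),cv2.DIST_HUBER,0,.01,.01).ravel()
if vy<0:vx,vy=-vx,-vy
yaw=np.arctan2(-vx,vy);n=np.array([np.cos(yaw),np.sin(yaw)]);yy=np.array([vx,vy]);print('yaw',np.degrees(yaw))
h0=np.array([x0,y0])@n
pts=np.argwhere(m)[:,::-1]+[300,60]
for z in(.014,.03,.05):
    W=np.array([onz(s,*p,z)[:2] for p in pts]);a=W@yy;b=W@n;print(z,'y',a.min(),a.max(),'x',b.min(),b.max())
    yc=(a.min()+a.max())/2
    print('ctr',n*(h0+.03)+yy*yc,'len',np.ptp(a))
    for f in(-.025,-.02): print('grip',f,n*(h0+.03)+yy*(yc+f))
print('right side at z.03', [ (onz(s,*p,.03)[:2]@n-h0).round(4) for p in Rr[::8]])
E
```

```text
[  17   13   75   82 4259]
yaw -10.78182
0.014 y 0.13601189337278724 0.20892984702086498 x 0.4621292586505887 0.5264271789662447
ctr [0.51645485 0.07722105] len 0.07291795364807774
grip -0.025 [0.51177811 0.05266239]
grip -0.02 [0.51271346 0.05757412]
0.03 y 0.13694183952576286 0.20671496390236443 x 0.46028981445343436 0.5218146731047487
ctr [0.51633467 0.07658993] len 0.06977312437660158
grip -0.025 [0.51165793 0.05203126]
grip -0.02 [0.51259327 0.05694299]
0.05 y 0.13810427221698238 0.20394636000423874 x 0.4579905092069914 0.5160490407778789
ctr [0.51618443 0.07580102] len 0.06584208778725636
grip -0.025 [0.51150769 0.05124235]
grip -0.02 [0.51244304 0.05615408]
right side at z.03 [np.float64(0.004), np.float64(0.027), np.float64(0.037), np.float64(0.047), np.float64(0.0555), np.float64(0.0568), np.float64(0.059), np.float64(0.0595), np.float64(0.0563), np.float64(0.0559), np.float64(0.0296)]
```

Emit:
apply_moves --moves '[[[0.45,0.7,0,0.6,0],[0.92,1.36,0.5,1.3,0],[0.92,1.36,1.2,1.3,0],[0.92,1.36,1.8,1.3,0],[0.92,1.36,2.0,1.3,0],[0.92,1.36,2.0,1.3,0]]]'

```text
time: 4.9
tool_pos: [0.5094, 0.0536, 0.3042]
ee_rot: [-3.14, 0.0, 1.398]
wrist_force: [-0.6, -0.9, 0.5]
width: 0.0942
finger_force: 0.0
```

```bash
python3 - <<'E'
from h import *
import pickle
s=snap('wrist','i.png');pickle.dump(s,open('w3.pkl','wb'))
o=telemetry.get_obs();print(o['time'],o['tool_pos'],o['ee_rot'])
E
```

```text
4.95 [0.50962274 0.05357988 0.3054155 ] [ 3.14058793e+00 -2.68504615e-04  1.39798356e+00]
```

View pics/i.png

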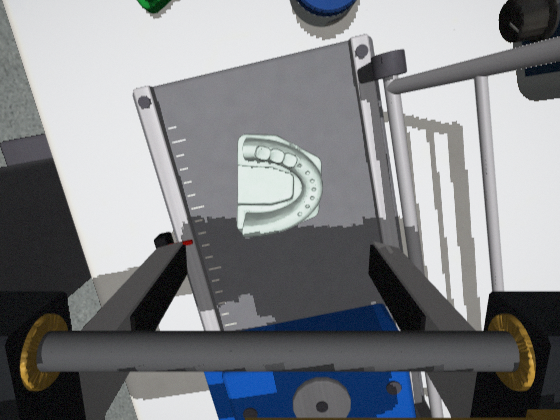

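Cast now lies square and centred between the fingers (238–321 vs. finger mid 280). Descend and grip.

Emit:
apply_moves --moves '[[[0,0.03,0.6,0,0],[0,0.03,1.1,0,0],[0,0.03,1.5,0,0],[0,0.03,1.6,0,0],[0,0.03,1.6,0,0],[0,0.03,1.6,0,1],[0,0.03,1.6,0,1],[0,0.03,1.6,0,1],[0,0.03,1.6,0,1],[0,0.03,1.6,0,1]]]'

```text
time: 6.2
tool_pos: [0.5106, 0.0532, 0.2247]
ee_rot: [-3.141, 0.0, 1.398]
wrist_force: [-2.4, 0.1, 0.8]
width: 0.0477
finger_force: 2.0
```

Emit:
apply_moves --moves '[[[0,0,0,0,1],[0,0,0,0,1],[0,0,0,0,1]]]'

```text
time: 6.58
tool_pos: [0.5109, 0.0532, 0.2249]
ee_rot: [3.141, 0.0, 1.398]
wrist_force: [0.0, -1.1, 1.3]
width: 0.034
finger_force: 25.6
```

```bash
python3 - <<'E'
from h import *
import pickle
s=snap('wrist','j.png');pickle.dump(s,open('w4.pkl','wb'))
E
```

```text
(no output)
```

View pics/j.png

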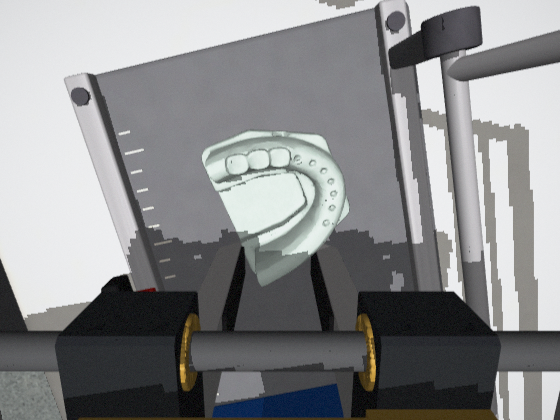

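The cast slid +y and turned, being gripped only at its rounded corner. Release, rise, re-measure.

Emit:
apply_moves --moves '[[[0,0,0,0,0.5],[0,0,0,0,0],[0,0,0,0,0],[0,0,0,0,0],[0,0,-0.3,0,0],[0,0,-1.0,0,0],[0,0,-1.8,0,0],[0,0,-2.4,0,0],[0,0,-2.4,0,0],[0,0,-2.4,0,0]]]'

```text
time: 7.88
tool_pos: [0.5103, 0.0534, 0.3438]
ee_rot: [-3.14, 0.0, 1.398]
wrist_force: [0.8, 0.1, 0.0]
width: 0.0941
finger_force: 0.0
```

```bash
cat > cast.py <<'E'
from h import *
import pickle
s=snap('wrist');pickle.dump(s,open('w5.pkl','wb'))
o=telemetry.get_obs();print(o['time'],o['tool_pos'],o['ee_rot'])
im=s['image'].astype(int);m=((im[...,1]-im[...,0]>8)&(im[...,1]-im[...,2]<25)&(im[...,1]>75)).astype(np.uint8)
m=cv2.morphologyEx(m,cv2.MORPH_CLOSE,np.ones((7,7)))
k,l,st,c=cv2.connectedComponentsWithStats(m);print([(list(st[i]),c[i].round()) for i in range(1,k) if st[i,4]>500])
E
python3 - <<'E'
from cast import *
cv2.imwrite('pics/k.png',s['image'][...,::-1])
E
```

```text
7.925 [0.51022467 0.05336067 0.34307899] [-3.13879170e+00  3.48614758e-04  1.39805739e+00]
[([np.int32(290), np.int32(0), np.int32(62), np.int32(24), np.int32(1088)], array([320.,   9.])), ([np.int32(233), np.int32(123), np.int32(90), np.int32(92), np.int32(5593)], array([278., 163.])), ([np.int32(245), np.int32(372), np.int32(151), np.int32(38), np.int32(804)], array([320., 394.]))]
```

View pics/k.png

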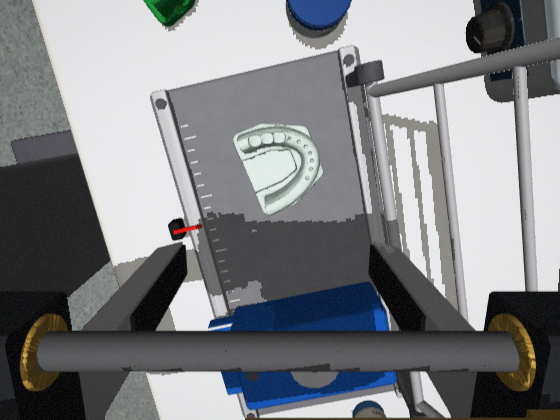

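Image shows the cast at (278,163), heel from (235,135) to (263,213), so turned ~20° in the tool frame; nothing else disturbed (marker at (188,229), stop lower right). Check where the grasp point projects relative to the cast.

```bash
cat > fit.py <<'E'
from h import *
def fit(s,box,tool,yaw):
    x0,x1,y0,y1=box
    im=s['image'].astype(int)[y0:y1,x0:x1]
    m=((im[...,1]-im[...,0]>6)&(im[...,1]>60)).astype(np.uint8)
    m=cv2.morphologyEx(m,cv2.MORPH_CLOSE,np.ones((9,9)))
    k,l,st,c=cv2.connectedComponentsWithStats(m);m=(l==1+st[1:,4].argmax()).astype(np.uint8)
    cn=max(cv2.findContours(m,0,1)[0],key=cv2.contourArea);h=cv2.convexHull(cn).reshape(-1,2)+[x0,y0]+.5
    # in tool frame, rel. to TCP; z=base
    Rz=np.array([[np.cos(yaw),np.sin(yaw)],[np.sin(yaw),-np.cos(yaw)]]) # rows tx,ty
    for z in(.014,.03,.05):
        W=np.array([Rz@(onz(s,*p,z)[:2]-tool[:2]) for p in h])*1000
        r=cv2.minAreaRect(W.astype(np.float32));print('z',z,'x',W[:,0].min().round(1),W[:,0].max().round(1),'y',W[:,1].min().round(1),W[:,1].max().round(1),'rect',r)
        if z==.03:
            a=cv2.approxPolyDP(W.astype(np.float32)[:,None],2.5,True).reshape(-1,2);print(a.round(1).tolist())
    return h
E
python3 - <<'E'
from fit import *
import pickle
a=pickle.load(open('w3.pkl','rb'));b=pickle.load(open('w5.pkl','rb'))
fit(a,(200,350,100,260),np.array([.5096,.0536]),1.398)
print(); fit(b,(200,350,100,240),np.array([.5102,.0534]),1.398)
for z in(.02,.03,.05):print(proj(a,(.5096,.0536,z)))
j=pickle.load(open('w4.pkl','rb'));print(proj(j,(.511,.0532,.026)),proj(j,(.511,.0532,.045)))
E
```

```text
z 0.014 x -17.9 58.7 y -30.1 33.6 rect ((19.98723030090332, 2.2157230377197266), (77.0522232055664, 62.910133361816406), 1.5254243612289429)
z 0.03 x -12.5 59.5 y -28.2 31.7 rect ((23.100114822387695, 2.138246536254883), (72.4980239868164, 59.191810607910156), 1.5254253149032593)
[[44.79999923706055, 26.899999618530273], [23.399999618530273, 31.700000762939453], [4.599999904632568, 28.700000762939453], [-7.199999809265137, 7.5], [-11.800000190734863, -24.100000381469727], [-5.800000190734863, -28.200000762939453], [57.5, -25.200000762939453], [58.900001525878906, -0.30000001192092896]]
z 0.05 x -5.9 60.5 y -25.9 29.3 rect ((26.991230010986328, 2.0413970947265625), (66.80526733398438, 54.54389572143555), 1.5254237651824951)

z 0.014 x -11.1 65.4 y -35.6 38.4 rect ((32.80326843261719, 4.790779113769531), (62.25197982788086, 74.38739013671875), 67.9443588256836)
z 0.03 x -6.8 65.8 y -33.7 36.5 rect ((34.858985900878906, 4.607479095458984), (59.0419807434082, 70.55162811279297), 67.9443588256836)
[[64.30000305175781, 19.899999618530273], [46.0, 32.0], [26.200000762939453, 36.5], [1.600000023841858, 14.5], [-6.0, -9.199999809265137], [55.20000076293945, -33.599998474121094], [65.80000305175781, -12.5]]
z 0.05 x -1.4 66.3 y -31.3 34.1 rect ((37.428619384765625, 4.37835693359375), (55.02946472167969, 65.75692749023438), 67.9443588256836)
(np.float64(277.0188402580231), np.float64(216.0416056992306))
(np.float64(276.971492491807), np.float64(219.76311259574626))
(np.float64(276.8655853925417), np.float64(228.08734902343886))
(np.float64(275.4870868338966), np.float64(259.95661269802457)) (np.float64(275.27814443620275), np.float64(275.40709469659845))
```

Emit:
apply_moves --moves '[[[0.25,-0.03,0.2,-1,0],[0.5,-0.07,0.6,-2,0],[0.5,-0.07,1.2,-2,0],[0.5,-0.07,1.7,-2,0],[0.5,-0.07,2.1,-2,0],[0.5,-0.07,2.3,-2,0],[0.5,-0.07,2.4,-2,0],[0.5,-0.07,2.4,-2,0],[0.5,-0.07,2.4,-2,0.2],[0.5,-0.07,2.4,-2,0.3]]]'

```text
time: 9.18
tool_pos: [0.5118, 0.0786, 0.2255]
ee_rot: [3.14, 0.0, 1.747]
wrist_force: [0.1, -0.4, 0.6]
width: 0.0774
finger_force: 0.0
```

Emit:
apply_moves --moves '[[[0,0,0,0,0.4],[0,0,0,0,0.5],[0,0,0,0,1],[0,0,0,0,1],[0,0,0,0,1],[0,0,0,0,1]]]'

```text
time: 9.93
tool_pos: [0.512, 0.0786, 0.2254]
ee_rot: [3.139, 0.0, 1.747]
wrist_force: [2.8, 0.8, 4.2]
width: 0.0281
finger_force: 30.7
```

```bash
python3 - <<'E'
from fit import *
import pickle
s=snap('wrist');pickle.dump(s,open('w6.pkl','wb'))
o=telemetry.get_obs();print(o['tool_pos'],o['ee_rot'])
fit(s,(150,420,60,330),o['tool_pos'],o['ee_rot'][2])
im=s['image'].astype(int)
m=((im[...,1]-im[...,0]>6)&(im[...,1]>60))
for r in range(80,330,8): print(r,''.join('#' if m[r:r+8,c:c+4].mean()>.5 else '.' for c in range(150,420,4)))
E
```

```text
[0.51203027 0.07864676 0.22538683] [3.13915906e+00 4.05971749e-05 1.74709557e+00]
z 0.014 x -45.3 36.8 y -51.9 17.3 rect ((-2.4677505493164062, -14.823490142822266), (64.88017272949219, 82.56806945800781), 77.69345092773438)
z 0.03 x -35.5 39.7 y -47.5 16.0 rect ((3.7638511657714844, -13.473358154296875), (59.469398498535156, 75.68218994140625), 77.69345092773438)
[[35.79999923706055, -42.70000076293945], [39.20000076293945, -18.5], [30.899999618530273, 8.0], [26.399999618530273, 11.399999618530273], [-9.699999809265137, 16.0], [-35.5, -15.800000190734863], [-15.800000190734863, -39.599998474121094], [21.299999237060547, -47.5]]
z 0.05 x -23.2 43.4 y -41.9 14.3 rect ((11.553369522094727, -11.785690307617188), (52.705928802490234, 67.0748291015625), 77.69345092773438)
80 ....................................................................
88 ....................................................................
96 ....................................................................
104 ....................................................................
112 .............................
[... 1310 characters left out ...]
##############.............................
264 ...........######........#############..............................
272 ............####.........##############.............................
280 ............###..........#############..............................
288 .........................##########.................................
296 ........................#########...................................
304 ........................#######.....................................
312 .......................#####........................................
320 ....................................................................
328 ....................................................................
```

Mask print shows the cast with the near finger inside the horseshoe hollow, holding the front ridge (28 mm, 30 N): a firm grip. Lift slowly and check that it hangs level.

Emit:
apply_moves --moves '[[[0,0,-0.1,0,1],[0,0,-0.25,0,1],[0,0,-0.5,0,1],[0,0,-0.8,0,1],[0,0,-1.2,0,1],[0,0,-1.6,0,1],[0,0,-2,0,1],[0,0,-2.3,0,1],[0,0,-2.4,0,1],[0,0,-2.4,0,1]]]'

```text
time: 11.22
tool_pos: [0.5115, 0.0786, 0.3448]
ee_rot: [3.141, -0.0, 1.747]
wrist_force: [-0.2, 0.1, -2.4]
width: 0.0283
finger_force: 29.7
```

```bash
python3 - <<'E'
from fit import *
import pickle
s=snap('wrist');pickle.dump(s,open('w7.pkl','wb'))
S={n:snap(n) for n in('scene','top')};pickle.dump(S,open('s3.pkl','wb'))
o=telemetry.get_obs();print(o['tool_pos'],o['ee_rot'],o['width'],o['finger_force'],o['wrist_torque'],o['wrist_force'],o['joint_positions'])
im=s['image'].astype(int)
m=((im[...,1]-im[...,0]>6)&(im[...,1]>60))
for r in range(160,330,8): print(r,''.join('#' if m[r:r+8,c:c+4].mean()>.5 else '.' for c in range(150,420,4)))
E
```

```text
[0.51127706 0.07858829 0.34362767] [-3.13964038e+00 -3.51372106e-04  1.74718708e+00] 0.028035728590989524 29.65773067764971 [-0.08329902  0.00055123 -0.00782896] [-0.34591738 -0.79479694 -1.67664423] [ 4.28524416e-02  3.52559590e-02  1.54667475e+00  8.83183030e-05
  1.56164361e+00 -1.33539550e-01]
160 ....................................................................
168 ....................................................................
176 ....................................................................
184 ..............########..............................................
192 ........#####################.......................................
200 .......############################.................................
208 .......##############################...............................
216 .......##############################...............................
224 ........#############################...............................
232 .........#############################..............................
240 ..........###########....##############.............................
248 ...........#######.......##############.............................
256 ...........######........######.#######.............................
264 ...........######........######.######..............................
272 ............####.........##############.............................
280 ............###..........##..#########..............................
288 ..........................########..................................
296 ........................#########...................................
304 ........................######......................................
312 ........................###.........................................
320 ....................................................................
328 ....................................................................
```

Mask unchanged after the lift, so the cast hangs level. Carry to the mat.

Emit:
apply_moves --moves '[[[0.5,0,0,0,1],[1.3,0.05,0,0,1],[2.2,0.1,0,0,1],[3.1,0.15,0,0,1],[4,0.2,0,0,1],[4.9,0.25,0,0,1],[5.7,0.3,0,0,1],[6.3,0.35,0,0,1],[6.7,0.35,0,0,1],[6.8,0.35,0,0,1]]]'

```text
time: 12.62
tool_pos: [0.4688, 0.4171, 0.3439]
ee_rot: [-3.14, 0.001, 1.748]
wrist_force: [-0.4, -0.1, -0.7]
width: 0.0279
finger_force: 29.7
```

Emit:
apply_moves --moves '[[[0,0,0,0,1],[0,0,0,0,1],[0,0,0.5,0,1],[0,0,1,0,1],[0,0,1.5,0,1],[0,0,1.9,0,1],[0,0,2.2,0,1],[0,0,2.3,0,1],[0,0,2.3,0,1]]]'

```text
time: 13.75
tool_pos: [0.4692, 0.4164, 0.2299]
ee_rot: [3.141, -0.0, 1.747]
wrist_force: [0.9, 0.1, -1.3]
width: 0.0283
finger_force: 29.7
```

```bash
python3 - <<'E'
from fit import *
import pickle
s=snap('wrist');o=telemetry.get_obs();print(o['tool_pos'],o['ee_rot'],o['width'],o['finger_force'],o['wrist_force'])
h=cv2.cvtColor(s['image'],cv2.COLOR_RGB2HSV)
m=cv2.inRange(h,(8,90,60),(22,255,255));m[320:]=0
im=s['image'].astype(int);c=((im[...,1]-im[...,0]>6)&(im[...,1]>60))
for r in range(0,330,12): print(r,''.join('#' if c[r:r+12,q:q+8].mean()>.5 else 'm' if m[r:r+12,q:q+8].mean()>100 else '.' for q in range(0,560,8)))
E
```

```text
[0.46934048 0.41656682 0.23047201] [ 3.14031228e+00 -6.76943265e-04  1.74713096e+00] 0.028162015794645057 29.71740747539826 [-0.51640076  0.38119364 -0.24905694]
0 ......................................................................
12 ......................................................................
24 ......................................................................
36 ......................................................................
48 ......................................................................
60 ......................................................................
72 ......................................................................
84 ......................................................................
96 ......................................................................
108 ...............mmmmmmmmmmmmmmmmmmmmmmmmmmmmmmmmmmm....................
120 ...............mmmmmmmmmmmmmmmmmmmmmmmmmmmmmmmmmmm....................
132 ...............mmmmmmmmmmmmmmmmmmmmmmmmmmmmmmmmmmm....................
144 ................mmmmmmmmmmmmmmmmmmmmmmmmmmmm
[... 451 characters left out ...]
mmmm.....................
228 .................mmmmmm###############mmmmmmmmmmm.....................
240 .................mmmmmmm#####..#######..mmmmmmmmm.....................
252 .................mmmmmmm####...#######....mmmmmmm.....................
264 .................mmmmmmmm##.....######....mmmmmmm.....................
276 .................mmmmmmmm#......#.####.....mmmmmm.....................
288 ...............................#####mmm...............................
300 ...............................###mmmmm...............................
312 ...............................#.mmmmmm...............................
324 ......................................................................
```

Emit:
apply_moves --moves '[[[0,0,0.1,0,1],[0,0,0.2,0,1],[0,0,0.25,0,1],[0,0,0.27,0,1],[0,0,0.27,0,1]]]'

```text
time: 14.42
tool_pos: [0.4691, 0.4163, 0.2166]
ee_rot: [3.142, 0.0, 1.747]
wrist_force: [-0.2, -1.4, 1.6]
width: 0.0278
finger_force: 30.4
```

Force shows a slight touch; open gently and rise.

Emit:
apply_moves --moves '[[[0,0,0,0,0.65],[0,0,0,0,0.6],[0,0,0,0,0.5],[0,0,0,0,0.5],[0,0,0,0,0.5],[0,0,-0.3,0,0.5],[0,0,-1,0,0.5],[0,0,-1.8,0,0.5],[0,0,-2.5,0,0.5],[0,0,-2.5,0,0.5]]]'

```text
time: 15.68
tool_pos: [0.4693, 0.4169, 0.3464]
ee_rot: [3.134, -0.004, 1.747]
wrist_force: [0.4, -0.5, 0.0]
width: 0.0472
finger_force: 0.0
```

```bash
python3 - <<'E'
from fit import *
import pickle
s=snap('wrist');pickle.dump(s,open('w8.pkl','wb'));S={n:snap(n) for n in('scene','top')};pickle.dump(S,open('s4.pkl','wb'))
o=telemetry.get_obs();print(o['time'],o['tool_pos'],o['ee_rot'],o['width'])
h=cv2.cvtColor(s['image'],cv2.COLOR_RGB2HSV)
m=cv2.inRange(h,(8,90,60),(22,255,255));m[320:]=0
im=s['image'].astype(int);c=((im[...,1]-im[...,0]>6)&(im[...,1]>60))
for r in range(0,330,12): print(r,''.join('#' if c[r:r+12,q:q+8].mean()>.5 else 'm' if m[r:r+12,q:q+8].mean()>100 else '.' for q in range(0,560,8)))
full=m.astype(bool)|(c&(np.indices(c.shape)[0]>30))
for n,mm in(('mat',full),('cast',c)):
    mm=cv2.morphologyEx(mm.astype(np.uint8),cv2.MORPH_OPEN,np.ones((5,5)))
    k,l,st,_=cv2.connectedComponentsWithStats(mm);i=1+st[1:,4].argmax()
    r=cv2.minAreaRect(cv2.findNonZero((l==i).astype(np.uint8)));print(n,r,onz(s,*r[0],.005 if n=='mat' else .02))
E
```

```text
15.825 [0.46868766 0.41622868 0.3397123 ] [-3.13918019e+00  9.56755658e-04  1.74728297e+00] 0.04731611867659081
0 ......................................................................
12 ......................................................................
24 ......................................................................
36 ......................................................................
48 ......................................................................
60 ......................................................................
72 ......................................................................
84 ......................................................................
96 ......................................................................
108 ......................mmmmmmmmmmmmmmmmmmmmmm..........................
120 ......................mmmmmmmmmmmmmmmmmmmmmm..........................
132 ......................mmmmmmmmmmmmmmmmmmmmmm..........................
144 ......................mmmmmmmmmmmmmmmmmmmmmm......................mmm.
156 ...................
[... 620 characters left out ...]
mm.............................
264 .......................m.....mmmmmmmmmmm..............................
276 ......................................................................
288 ......................................................................
300 ......................................................................
312 ......................................................................
324 ......................................................................
mat ((263.0, 193.5), (163.0, 176.0), 90.0) [0.45921301 0.42140582 0.005     ]
cast ((254.5862274169922, 196.03448486328125), (76.63589477539062, 68.18946838378906), 78.11134338378906) [0.45254148 0.42113953 0.02      ]
```

```bash
python3 - <<'E'
from h import *
import pickle
s=pickle.load(open('w2.pkl','rb'));S=pickle.load(open('s4.pkl','rb'))
h=cv2.cvtColor(S['top']['image'],cv2.COLOR_RGB2HSV);m=cv2.inRange(h,(24,150,100),(34,255,255));m[180:]=0
r=cv2.minAreaRect(cv2.findNonZero(m));print('bar',r,onz(S['top'],*r[0],.199))
H=cv2.cvtColor(s['image'],cv2.COLOR_RGB2HSV)
b=cv2.inRange(H,(105,120,50),(125,255,255));b[330:]=0
for c in(270,276,282,300,310,390,400): 
    y=np.flatnonzero(b[215:330,c])+215;print(c,y.min(),y.max())
red=cv2.inRange(H,(0,150,120),(6,255,255))|cv2.inRange(H,(174,150,120),(180,255,255))
ys,xs=np.nonzero(red[100:200,200:330]);print('red',xs.min()+200,xs.max()+200,np.polyfit(xs+200,ys+100,1),ys.mean()+100)
print(s['image'][222:246,276].tolist())
# strip inner edge: brightness step along rows 40..220
g=s['image'].mean(2);P=[]
for r in range(40,220,6):
    d=np.diff(g[r,262:300]);P.append(onz(s,262+d.argmin()+1,r,.023)[:2])
P=np.array(P);p=np.polyfit(P[:,1],P[:,0],1);res=P[:,0]-np.polyval(p,P[:,1]);k=abs(res)<.002;p=np.polyfit(P[k,1],P[k,0],1);print('strip',p,k.sum(),'yaw',np.degrees(np.arctan(-p[0])))
E
```

```text
bar ((206.0057373046875, 128.86431884765625), (244.19476318359375, 57.13042449951172), 17.67967987060547) [0.7717858  0.24305668 0.199     ]
270 232 300
276 232 300
282 232 300
300 228 311
310 229 312
390 229 291
400 229 291
red 255 279 [-2.74521144e-04  1.46533321e+02] 146.46052631578948
[[117, 114, 116], [113, 112, 113], [116, 113, 116], [112, 111, 113], [115, 110, 114], [118, 118, 117], [116, 115, 115], [111, 110, 113], [115, 115, 117], [88, 92, 102], [27, 45, 75], [15, 33, 71], [9, 38, 73], [45, 62, 91], [111, 116, 118], [130, 130, 129], [80, 90, 114], [5, 50, 104], [15, 48, 105], [8, 50, 104], [7, 49, 104], [19, 55, 107], [17, 52, 106], [16, 52, 105]]
strip [-0.04514131  0.4320069 ] 2 yaw 2.5846521469902024
```

Emit:
apply_moves --moves '[[[-0.8,-0.1,0,0.1,1],[-2,-0.2,0,0.2,1],[-3.2,-0.35,0,0.3,1],[-4.4,-0.5,0,0.4,1],[-5.6,-0.6,0,0.5,1],[-6.8,-0.75,0,0.6,1],[-8,-0.9,0,0.7,1],[-9.2,-1.05,0,0.75,1],[-10.3,-1.15,0,0.75,1],[-11.3,-1.27,0,0.75,1]]]'

```text
time: 17.08
tool_pos: [0.5051, -0.1529, 0.3387]
ee_rot: [-3.138, -0.002, 1.615]
wrist_force: [0.8, 0.0, 0.1]
width: 0.0003
finger_force: 0.0
```

Emit:
apply_moves --moves '[[[0,0,0,0,1],[0,0,0,0,1]]]'

```text
time: 17.32
tool_pos: [0.5054, -0.1506, 0.3394]
ee_rot: [-3.139, -0.002, 1.616]
wrist_force: [-0.3, 0.1, 0.3]
width: 0.0006
finger_force: 0.0
```

```bash
python3 - <<'E'
from h import *
import pickle
s=snap('wrist');T=snap('top');pickle.dump((s,T),open('w9.pkl','wb'));o=telemetry.get_obs();print(o['time'],o['tool_pos'],o['ee_rot'])
h=cv2.cvtColor(T['image'],cv2.COLOR_RGB2HSV);m=cv2.inRange(h,(24,150,100),(34,255,255))[150:185,225:345]
ys,xs=np.nonzero(m);print('bar',xs.mean()+225,ys.mean()+150,len(xs))
im=s['image'];H=cv2.cvtColor(im,cv2.COLOR_RGB2HSV)
b=cv2.inRange(H,(105,120,40),(125,255,255))
for r in range(0,330,10): print(r,''.join('#' if b[r:r+10,q:q+8].mean()>128 else '.' for q in range(0,560,8)))
E
```

```text
17.425 [ 0.50555432 -0.14977543  0.34025835] [-3.14008086e+00 -1.34443659e-03  1.61783451e+00]
bar 282.74881516587675 167.56398104265404 211
0 ......................................................................
10 ......................................................................
20 ......................................................................
30 ......................................................................
40 ..........................########################....................
50 .......................###########################....................
60 .......................###########################....................
70 .......................#############.....#########....................
80 .......................############.......########....................
90 .......................#####.#####........#####..#....................
100 .......................#####.#####........#####.##....................
110 .......................############......#########....................
120 .......................#############....##########................
[... 804 characters left out ...]
.........................
240 ......................................................................
250 ..........................................####........................
260 .........................................###..#.......................
270 ..........................................#...........................
280 ......................................................................
290 ......................................................................
300 ......................................................................
310 ......................................................................
320 ......................................................................
```

Guard still open (bar at (282.7,167.6) as before); stop's trailing edge ~40 mm ahead of the fingers. Descend behind it and approach.

Emit:
apply_moves --moves '[[[0,0,0.6,0,1],[0,0,1.3,0,1],[0,0,1.8,0,1],[0,0,2.1,0,1],[0,0,2.1,0,1],[0.2,0,2.1,0,1],[0.4,0,2.1,0,1],[0.55,0,2.1,0,1],[0.65,0,2.1,0,1],[0.65,0,2.1,0,1]]]'

```text
time: 18.68
tool_pos: [0.5042, -0.1181, 0.2363]
ee_rot: [3.141, 0.0, 1.617]
wrist_force: [0.5, -0.4, 0.2]
width: 0.0003
finger_force: 0.0
```

Emit:
apply_moves --moves '[[[0.05,0,0,0,1],[0.1,0,0,0,1],[0.15,0,0,0,1],[0.2,0,0,0,1],[0.25,0,0,0,1],[0.3,0,0,0,1],[0.35,0,0,0,1],[0.4,0,0,0,1],[0.4,0,0,0,1]]]'

```text
time: 19.8
tool_pos: [0.5033, -0.0993, 0.2361]
ee_rot: [3.142, 0.002, 1.616]
wrist_force: [1.2, -5.7, -1.1]
width: 0.0005
finger_force: 2.5
```

Emit:
apply_moves --moves '[[[0.1,0,0,0,1],[0.2,0,0,0,1],[0.3,0,0,0,1],[0.4,0,0,0,1],[0.5,0,0,0,1],[0.6,0,0,0,1],[0.7,0,0,0,1],[0.8,0,0,0,1],[0.86,0,0,0,1],[0.86,0,0,0,1]]]'

```text
time: 21.05
tool_pos: [0.5014, -0.0558, 0.2361]
ee_rot: [3.142, 0.001, 1.616]
wrist_force: [0.3, -3.8, -1.3]
width: 0.0003
finger_force: 2.1
```

```bash
cat > gap.py <<'E'
from h import *
import pickle
s=snap('wrist');pickle.dump(s,open('wg.pkl','wb'));o=telemetry.get_obs();print(o['time'],o['tool_pos'],-np.array(s['R']).T@s['t'])
im=s['image'];H=cv2.cvtColor(im,cv2.COLOR_RGB2HSV)
red=cv2.inRange(H,(0,130,70),(8,255,255))|cv2.inRange(H,(172,130,70),(180,255,255))
k,l,st,c=cv2.connectedComponentsWithStats(red[:260,:330]);i=1+st[1:,4].argmax();x,y,w,h,a=st[i];print('red',st[i],c[i])
ys,xs=np.nonzero(l==i);sl=xs>x+w*.55;mk=onz(s,xs[sl].mean()+.5,ys[sl].mean()+.5,.025)
print('mark',mk)
th=np.radians(2.6);gy=lambda P:-P[0]*np.sin(th)+P[1]*np.cos(th);gx=lambda P:P[0]*np.cos(th)+P[1]*np.sin(th)
b=cv2.inRange(H,(105,110,40),(125,255,255));
ysb,xsb=np.nonzero(b[:300,:420]);x0=xsb.min();print('blue x0',x0)
for cc in range(x0+4,x0+40,5):
    col=np.flatnonzero(b[:300,cc]);r=col.min();seg=im[max(r-4,0):r+26,cc].astype(int)
    wl=seg.min(1).argmax() if True else 0
    white=[max(r-4,0)+j for j in range(len(seg)) if seg[j].min()>95 and j>4]
    print(cc,'bottom',r,'white',white[:8],'gap@bot.024',round(1000*(gy(mk)-gy(onz(s,cc,r,.024))),1),[ (z,round(1000*(gy(mk)-gy(onz(s,cc,white[0],z))),1)) for z in(.034,.044,.055,.069)] if white else '')
E
python3 gap.py
```

```text
21.1 [ 0.50136218 -0.05578576  0.2361069 ] [0.49932327 0.01664908 0.21654283]
red [114  39  53   8 391] [138.94373402  42.71867008]
mark [0.43935792 0.04661107 0.025     ]
blue x0 129
133 bottom 104 white [] gap@bot.024 27.7 
138 bottom 104 white [] gap@bot.024 27.7 
143 bottom 104 white [] gap@bot.024 27.7 
148 bottom 104 white [] gap@bot.024 27.7 
153 bottom 104 white [] gap@bot.024 27.7 
158 bottom 103 white [] gap@bot.024 27.3 
163 bottom 97 white [] gap@bot.024 24.4 
168 bottom 96 white [] gap@bot.024 23.9
```

Gap ≈ 28 mm. Push 16 mm more.

Emit:
apply_moves --moves '[[[0.06,0,0,0,1],[0.12,0,0,0,1],[0.18,0,0,0,1],[0.23,0,0,0,1],[0.28,0,0,0,1],[0.32,0,0,0,1],[0.32,0,0,0,1]]]'

```text
time: 21.98
tool_pos: [0.5007, -0.0398, 0.2362]
ee_rot: [3.141, 0.0, 1.616]
wrist_force: [0.1, -5.4, -1.8]
width: 0.0001
finger_force: 2.3
```

```bash
python3 gap.py; python3 - <<'E'
from h import *
import pickle
s=pickle.load(open('wg.pkl','rb'))
for c in(105,115,125,135,145): print(c,[tuple(map(int,p)) for p in s['image'][95:150:1,c]][:55] if c==125 else '')
E
```

```text
22.025 [ 0.50064041 -0.03976238  0.23610386] [0.49861013 0.03264252 0.21655833]
red [118  75  52   8 367] [141.82833787  78.68119891]
mark [0.4394473  0.04644435 0.025     ]
blue x0 129
133 bottom 97 white [np.int64(98), np.int64(99), np.int64(100), np.int64(101), np.int64(102), np.int64(103)] gap@bot.024 8.2 [(0.034, np.float64(9.0)), (0.044, np.float64(9.4)), (0.055, np.float64(9.9)), (0.069, np.float64(10.5))]
138 bottom 97 white [np.int64(98), np.int64(99), np.int64(100), np.int64(101), np.int64(102), np.int64(103)] gap@bot.024 8.2 [(0.034, np.float64(9.0)), (0.044, np.float64(9.4)), (0.055, np.float64(9.9)), (0.069, np.float64(10.5))]
143 bottom 104 white [] gap@bot.024 11.5 
148 bottom 104 white [] gap@bot.024 11.5 
153 bottom 104 white [] gap@bot.024 11.5 
158 bottom 103 white [] gap@bot.024 11.0 
163 bottom 97 white [] gap@bot.024 8.2 
168 bottom 96 white [] gap@bot.024 7.7 
105 
115 
125 [(18, 13, 17), (7, 10, 7), (180, 181, 183), (236, 237, 238), (234, 235, 237), (236, 238, 238), (236, 237, 238), (235, 236, 239), (235, 237, 238), (235, 236, 237), (236, 237, 238), (235, 235, 236), (236, 237, 238), (235, 236, 238), (237, 237, 238), (236, 237, 239), (235, 237, 238), (235, 236, 237), (235, 237, 238), (235, 237, 238), (235, 235, 237), (236, 237, 239), (236, 237, 239), (236, 237, 239), (236, 236, 238), (237, 237, 239), (237, 237, 239), (235, 237, 238), (237, 238, 239), (235, 236, 237), (235, 237, 237), (236, 237, 237), (236, 237, 237), (237, 238, 238), (235, 236, 235), (237, 238, 238), (237, 238, 238), (238, 237, 240), (236, 237, 238), (237, 238, 239), (237, 238, 239), (237, 238, 238), (237, 238, 239), (236, 237, 239), (237, 237, 238), (237, 238, 240), (236, 238, 239), (237, 239, 239), (238, 238, 240), (236, 237, 239), (237, 237, 239), (237, 237, 239), (236, 237, 239), (237, 238, 240), (237, 237, 239)]
135 
145
```

```bash
python3 - <<'E'
from h import *
import pickle
s=pickle.load(open('wg.pkl','rb'))
for c in(136,150,175,220): print(c,[tuple(map(int,p)) for p in s['image'][86:110,c]])
print([tuple(map(int,p)) for p in s['image'][70:90,150]])
E
```

```text
136 [(6, 12, 5), (12, 5, 14), (2, 7, 0), (14, 12, 13), (10, 9, 11), (7, 8, 6), (7, 14, 7), (2, 0, 3), (0, 6, 6), (9, 12, 12), (11, 14, 13), (23, 49, 91), (180, 184, 196), (236, 237, 235), (238, 238, 236), (236, 237, 235), (220, 225, 231), (148, 171, 215), (30, 96, 194), (31, 98, 195), (33, 98, 194), (34, 97, 195), (32, 98, 194), (34, 98, 198)]
150 [(179, 176, 179), (181, 176, 181), (177, 174, 179), (177, 173, 176), (173, 170, 173), (172, 170, 174), (169, 169, 172), (180, 176, 180), (175, 175, 177), (157, 154, 157), (165, 166, 166), (131, 137, 154), (179, 184, 196), (236, 237, 236), (236, 237, 237), (237, 239, 238), (223, 228, 233), (147, 171, 218), (32, 99, 196), (34, 99, 198), (37, 100, 199), (42, 103, 200), (31, 100, 198), (34, 100, 197)]
175 [(60, 58, 57), (59, 58, 59), (57, 57, 62), (58, 56, 60), (59, 58, 62), (62, 63, 66), (64, 64, 64), (60, 58, 59), (51, 55, 67), (29, 53, 97), (15, 52, 104), (26, 67, 140), (22, 82, 173), (28, 88, 177), (29, 90, 182), (31, 92, 185), (33, 93, 189), (31, 95, 191), (37, 98, 197), (32, 101, 197), (39, 102, 201), (29, 100, 198), (38, 103, 200), (34, 102, 198)]
220 [(131, 131, 135), (135, 136, 140), (129, 128, 133), (132, 133, 138), (132, 132, 136), (132, 133, 137), (132, 133, 138), (131, 133, 137), (109, 114, 127), (52, 76, 117), (16, 65, 131), (23, 79, 159), (25, 86, 176), (23, 85, 179), (32, 90, 184), (31, 91, 185), (31, 94, 189), (31, 95, 191), (30, 95, 192), (33, 102, 198), (33, 101, 199), (37, 102, 199), (39, 103, 201), (43, 105, 201)]
[(202, 200, 204), (206, 202, 205), (202, 203, 202), (201, 200, 201), (202, 200, 203), (208, 155, 156), (226, 58, 52), (237, 41, 32), (236, 42, 29), (235, 39, 32), (237, 43, 35), (206, 34, 21), (120, 57, 58), (148, 140, 142), (183, 181, 183), (183, 180, 184), (179, 176, 179), (181, 176, 181), (177, 174, 179), (177, 173, 176)]
```

Edge at row 97.5, blade centre at row 78.8: gap ≈ 8.7 mm. Tap 5.5 mm.

Emit:
apply_moves --moves '[[[0.03,0,0,0,1],[0.06,0,0,0,1],[0.09,0,0,0,1],[0.11,0,0,0,1],[0.11,0,0,0,1]]]'

```text
time: 22.65
tool_pos: [0.5004, -0.0342, 0.2361]
ee_rot: [-3.142, 0.0, 1.616]
wrist_force: [1.7, -4.9, -2.7]
width: 0.0002
finger_force: 2.4
```

```bash
cat > g2.py <<'E'
from h import *
import pickle
s=snap('wrist');o=telemetry.get_obs();print(o['time'],o['tool_pos'],-np.array(s['R']).T@s['t'])
im=s['image'].astype(int)
th=np.radians(2.6);gy=lambda P:-P[0]*np.sin(th)+P[1]*np.cos(th)
for c in(140,145,150):
    r=np.array([p[0]-p[1]>60 for p in im[:,c]]);ry=np.flatnonzero(r[:200]);mr=(ry.min()+ry.max()+1)/2
    w=np.array([p.min()>215 and True for p in im[:,c]]);wy=np.flatnonzero(w[ry.max()+2:ry.max()+40])+ry.max()+2
    e=wy.min()-.7
    print(c,'red',ry.min(),ry.max(),'white',wy[:8],[(z,round(1000*(gy(onz(s,c,mr,.025))-gy(onz(s,c,e,z))),2)) for z in(.03,.034,.044)])
print([tuple(map(int,p)) for p in im[90:118,145]])
E
python3 g2.py
```

```text
22.7 [ 0.50038468 -0.03424209  0.23611816] [0.49836121 0.03816297 0.21656529]
140 red 87 94 white [ 99 100 101 102] [(0.03, np.float64(3.64)), (0.034, np.float64(3.8)), (0.044, np.float64(4.2))]
145 red 87 93 white [ 99 100 101 102] [(0.03, np.float64(3.87)), (0.034, np.float64(4.03)), (0.044, np.float64(4.43))]
150 red 88 94 white [ 99 100 101 102] [(0.03, np.float64(3.4)), (0.034, np.float64(3.56)), (0.044, np.float64(3.96))]
[(238, 41, 35), (237, 38, 31), (234, 35, 26), (206, 30, 25), (145, 104, 99), (147, 145, 140), (147, 144, 139), (108, 109, 117), (177, 181, 184), (235, 236, 235), (236, 237, 236), (237, 237, 236), (221, 226, 231), (149, 170, 218), (35, 99, 197), (37, 97, 195), (31, 98, 196), (32, 98, 196), (39, 100, 198), (36, 97, 196), (32, 97, 198), (32, 97, 198), (34, 100, 197), (29, 97, 197), (35, 99, 197), (34, 97, 195), (42, 103, 201), (33, 100, 198)]
```

Gap ≈ 3.7 mm. Tap 3 mm, then check.

Emit:
apply_moves --moves '[[[0.02,0,0,0,1],[0.04,0,0,0,1],[0.06,0,0,0,1],[0.06,0,0,0,1]]]'

```text
time: 23.2
tool_pos: [0.5003, -0.0312, 0.2361]
ee_rot: [3.141, 0.0, 1.616]
wrist_force: [1.3, -4.8, -1.8]
width: 0.0004
finger_force: 2.4
```

```bash
sed -i 's/ry.max()+2/ry.max()+1/g' g2.py; python3 g2.py
```

```text
23.25 [ 0.5002515  -0.03116206  0.23612267] [0.49821728 0.04124415 0.21657667]
140 red 94 97 white [ 99 100 101 102] [(0.03, np.float64(1.29)), (0.034, np.float64(1.45)), (0.044, np.float64(1.85))]
145 red 94 97 white [ 99 100 101 102] [(0.03, np.float64(1.29)), (0.034, np.float64(1.45)), (0.044, np.float64(1.85))]
150 red 94 97 white [ 99 100 101 102] [(0.03, np.float64(1.29)), (0.034, np.float64(1.45)), (0.044, np.float64(1.85))]
[(146, 143, 140), (146, 145, 138), (147, 144, 138), (145, 143, 136), (196, 107, 104), (233, 39, 36), (237, 40, 38), (187, 51, 91), (183, 188, 199), (236, 237, 236), (237, 238, 237), (234, 235, 234), (220, 223, 225), (141, 162, 204), (36, 96, 195), (30, 96, 197), (30, 97, 197), (28, 96, 195), (34, 98, 197), (33, 100, 197), (35, 98, 196), (36, 97, 197), (33, 96, 196), (33, 96, 195), (36, 100, 197), (32, 99, 196), (30, 96, 196), (35, 100, 198)]
```

The blade is half covered by the stop's edge (blade starts row 94.3, centre ≈97.4, edge ≈97.6): level within about 0.5 mm. Retreat and rise.

Emit:
apply_moves --moves '[[[-0.2,0,0,0,1],[-0.6,0,0,0,1],[-0.8,0,0,0,1],[-0.8,0,-0.5,0,1],[-0.8,0,-1.2,0,1],[-0.8,0,-2,0,1],[-0.5,-0.5,-2.5,0,1],[0,-1,-2.6,0,1],[0.4,-1.2,-2.6,0,1],[0.4,-1.2,-2.6,0,1]]]'

```text
time: 24.5
tool_pos: [0.4387, -0.0129, 0.3666]
ee_rot: [3.141, -0.001, 1.618]
wrist_force: [-0.1, -0.6, -0.4]
width: 0.0005
finger_force: 0.0
```

```bash
python3 - <<'E'
from h import *
s=snap('wrist');T=snap('top');o=telemetry.get_obs();print(o['time'],o['tool_pos'],o['wrist_force'])
h=cv2.cvtColor(T['image'],cv2.COLOR_RGB2HSV);m=cv2.inRange(h,(24,150,100),(34,255,255))[150:185,225:345]
ys,xs=np.nonzero(m);print('bar',xs.mean()+225,ys.mean()+150)
t=T['image'].astype(int)[205:262,140:195];c=(t[...,2]>t[...,0]-5);ys,xs=np.nonzero(c[5:50,8:45]);print('cast on mat',onz(T,xs.mean()+148.5,ys.mean()+210.5,.03),len(xs))
H=cv2.cvtColor(s['image'],cv2.COLOR_RGB2HSV);red=cv2.inRange(H,(0,130,70),(8,255,255))|cv2.inRange(H,(172,130,70),(180,255,255))
k,l,st,cc=cv2.connectedComponentsWithStats(red[:330]);print(st[1:][st[1:,4]>20])
i=1+st[1:,4].argmax();x,y,w,hh,_=st[i];col=x+w-6
print(col,[tuple(map(int,p)) for p in s['image'][y-4:y+14,col]])
mr=y+.5;e=y+2
print(onz(s,col,y,.025),onz(s,col,y+hh,.034))
E
```

```text
24.6 [ 0.43950497 -0.01393686  0.3662338 ] [ 0.32788672 -0.12843572  1.02150718]
bar 282.6132075471698 167.5754716981132
cast on mat [0.46002963 0.41073954 0.03      ] 399
[[258 129  29   5 108]]
281 [(225, 223, 225), (224, 223, 225), (224, 224, 226), (221, 219, 221), (225, 163, 165), (236, 51, 46), (236, 47, 40), (184, 46, 70), (128, 144, 174), (219, 224, 233), (234, 236, 241), (173, 190, 227), (40, 106, 206), (42, 107, 206), (38, 106, 205), (39, 105, 203), (41, 106, 205), (43, 108, 206)]
[0.44008281 0.04811087 0.025     ] [0.44018586 0.04439981 0.034     ]
```

```bash
python3 -c "
from bench import ticket
print(ticket.close_job())"
```

```text
the job is handed in; nothing more can be done
None
```

The job is handed in, with no verdict shown: by camera, the guard stands open, the cast is on the mat about 10 mm from its centre (gripped by its front ridge after a first grip slipped), and the stop's leading face is within about 1 mm of the red marker.

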